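Press home the trolley wheels' push caps in the pottery

TASK

On the potter's bench, three pot-trolley wheels lie on their assembly blocks with a toothed brass push cap started on each axle. Press the caps of the two orange-centred, black-tyred wheels straight down their axles until each sits fully home against its hub. Leave the cap of the grey, white-centred wheel standing proud, as it still waits for its washer, and do not disturb the raw clay pot.

Things in the scene. Friction and masses are not known exactly. Their poses are not given: they have to be found in the camera images.
- cap_a_top (a point): centre of the flat top of the brass push cap (37 mm wide, 22 high) on a black-tyred, orange-centred wheel; z up. It hides the tip of a plain 12 mm upright axle. Starts 106-110 mm above the bench; fully home on the hub 92 mm. Slides straight down only, against about 10-13 N, wherever on its top it is pushed (shut fingertips will do), stays where left, and ends at a hard stop.
- cap_b_top (a point): the same point of the cap on the other black-tyred, orange-centred wheel; same sizes, heights and stiffness as cap_a. Each wheel (96 mm across, hub face 70 mm above the bench) lies flat on a fixed wooden block 105 mm square and 30 mm high; a cap not yet home shows 14-18 mm of bare axle under it.
- cap_c_top (a point): the same point of the identical cap on the grey wheel with the white centre, not to be pressed; wheel, block and cap have the same sizes, start height and stiffness as the others.
- pot_mid (a point): centre, half-way up, of the raw grey clay pot, a loose open cup 84 mm across and 75 mm high that stands on the bench beyond the wheels as seen from the robot; z axis up. Not to be disturbed.
Mind the look-alikes: they are no part of the job. Leave any purple look-alike of the part that bears cap_b_top alone. Leave any purple look-alike of the part that bears cap_a_top alone.

How it is judged:
At the end, for the whole second after the job is handed in: Both caps on the orange-centred wheels are home to within 3 mm (tops less than 95 mm above the bench), the grey wheel's cap still stands proud (top more than 101 mm above the bench), and the clay pot is within 20 mm of where it stood (height (world z) of each of cap_a_top, cap_b_top below 0.095 m and height (world z) of cap_c_top above 0.101 m and distance of pot_mid from where it was at the start of the episode below 0.02 m); the robot touches nothing.
It fails at once if the grey wheel's cap is pushed down more than 4 mm (distance of cap_c_top from where it was at the start of the episode above 0.004 m).
It fails at once if the clay pot is moved more than 20 mm or tipped more than 20 degrees (distance of pot_mid from where it was at the start of the episode above 0.02 m or angle between pot_mid's own z axis and vertical above 0.35 rad).
It also fails if it takes over 32 s, if anything falls off the work surface, if the arm or the gripper's body presses on something with over 40 N, if the wrist force passes 120 N, or if a joint passes its speed limit or range.

ROBOT

A 7-joint arm with a two-finger parallel gripper is mounted at the origin on the work surface. World frame = base frame: x ahead of the robot, y to its left, z up, the work surface at z = 0. Lengths are in m, angles in rad, forces in N, time in s.
With the tool pointing down it reaches from about 0.35 to 0.9 m from the base axis. Payload 7.2 kg.
Tool frame: the origin (TCP) lies midway between the tips of the shut fingers; the grasp point (between the pads) lies 19 mm behind it; z points along the fingers, y is the direction in which the jaws open and shut (so a half turn about z gives the same grasp; the last joint's range is limited). The gripper opens to 85 mm and grips with 20 to 120 N. Pads are 22 mm wide; open, the fingers measure 114 mm over their backs; the gripper's body (76 mm by 85 mm) begins 54 mm behind the grasp point. The pads swing forward as they close: fully open they stand 13 mm farther back than shut.
Start: joints at [1.053, 0.411, -0.013, 1.596, 0.006, 1.134, -0.082], TCP at [0.272, -0.563, 0.231] pointing down, gripper open.
Joint ranges: [-2.95, 2.95], [-0.29, 1.99], [-1.47, 1.44], [0.14, 2.54], [-1.03, 4.17], [0.13, 1.85], [-2.86, 2.86]. Speed limits (rad/s): [2.39, 2.39, 3.01, 3.01, 3.14, 3.14, 3.14].

INTERFACE

Orientations are given as a unit quaternion [x, y, z, w].
In Python, from bench import env gives the robot as it stands.
- The arm moves only by the shell command python3 -m handwheel 'ROWS'. ROWS is JSON, a list of rows, each a list of 3 entries, a list of its own where there are three numbers: the gripper command: -1 is shut, 1 is fully open, values between are in proportion, then the shift along the tool's x, y, z in cm, then the turn about the tool's z in rad. In form: [[hand, [dx, dy, dz], yaw], ...]. A call has 1 to 12 rows; each row shifts and turns the commanded pose from where the row before left it, along the tool's axes as they then stand; what a row does not reach is not made up. A row lasts 1/12 s, in which the tool goes at most 41.7 mm and 7.16 degrees, less where a joint would pass 70% of its speed; a pose out of reach is approached as far as the arm can. A call is refused whole if a number of a shift passes 4.17 or a number of a turn 0.125, either way. A call with a gripper value outside its range is refused whole. The fingers move at their own pace and stop on an object; the grip force is fixed at half the most. Time passes only in rows, so rows that do not move let the fingers close. It gives the time, the measured TCP pose, the force and the opening at its end, in the units of the state.
- env.sense(): the state, without advancing time (a new reading comes with each control period).
- env.read_camera(name): name is "scene" or "top" or "wrist"; returns a dict with "image" (420x560x3 uint8, red, green, blue), "fov_y" (degrees; the focal length in pixels is half the picture's height over the tangent of half this angle, whatever the lens; pixels are square), "cx", "cy" (the principal point, pixels), "distortion" ([k1, k2, p1, p2, k3] as OpenCV has them; the pictures are not rectified), "world_to_cam" (4x4, takes a point from world to camera coordinates); the wrist camera has in their place "hand_eye" (4x4, takes a point from camera to tool coordinates, whose origin is the TCP and whose axes are the flange's). Camera axes: x right, y down, z forward; pixel columns grow to the right and rows downward; lengths in m; the calibration is good to about 2 mm. A picture is of the moment at which its call begins: read the wrist's pose just before it. There is no depth.
- env.sign_off(): hands the job in, once; it reports no verdict.
The state is a dict: "t": time; "joints": joint angles; "dq": joint speeds; "effort": joint torques, N m; "ee_pos": TCP position; "ee_rot": TCP orientation; "force": force on the tool from outside, world axes, zero at the start; "moment": the same for the moment, N m; "finger_gap": finger opening in m.
Only numpy, scipy, OpenCV 4.12 (cv2) and the standard library are available. Lean on these libraries where they do the work, as an engineer would, in place of code of your own. Each camera call takes 0.05 s, during which the arm holds its last target. There are 200 camera calls.

## Working session

There is one attempt and no reset: what is moved stays moved. The work goes in short steps, Python scripts to look and compute and a shell command to move; the robot and the scene stay as the last step left them, time stands still between calls to the robot, and variables do not carry over. Pictures are saved under pics/ and viewed, about 8 in all and at most 12, crops included, and the job is handed in when it is done.

```bash
mkdir -p pics; python3 - <<'E'
from bench import env
import cv2
s=env.sense();print(s['t'],s['ee_pos'],s['ee_rot'],s['finger_gap'],s['force'])
for n in('scene','top'):
    r=env.read_camera(n);cv2.imwrite(f'pics/{n}0.png',r['image'][:,:,::-1]);print(n,r['fov_y'],r['cx'],r['cy'],r['distortion'],r['world_to_cam'])
E
```

```text
0.0 [ 0.27150803 -0.56239301  0.23043896] [ 9.74807052e-01  2.23048340e-01 -2.33253986e-04 -7.71489343e-04] 0.08523821234541692 [ 0.0511085  -0.36343135 -0.57884193]
scene 53.92225599903277 282.25064808433103 210.84233688167953 [-0.1017737  0.         0.         0.         0.       ] [[-0.62417933  0.78117457  0.01290182  0.35539166]
 [ 0.57616324  0.47139745 -0.66769782 -0.27970839]
 [-0.52767044 -0.40932962 -0.74432061  1.31064623]
 [ 0.          0.          0.          1.        ]]
top 49.50671121835825 279.0306654007291 209.11638959059997 [0.04305915 0.         0.         0.         0.        ] [[ 0.02461033 -0.99969302 -0.00286449 -0.01379178]
 [-0.9956371  -0.0242523  -0.09010328  0.59645814]
 [ 0.09000615  0.00506946 -0.99592831  0.87925803]
 [ 0.          0.          0.          1.        ]]
```

View pics/top0.png

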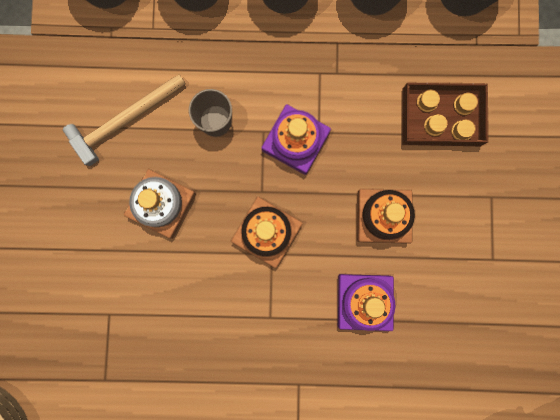

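View pics/scene0.png

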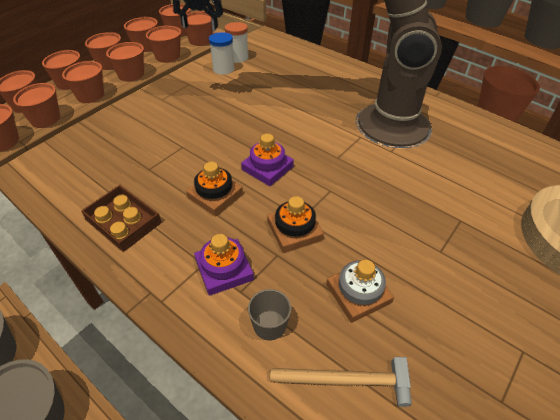

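Top view: black-tyred orange wheels have caps at (265,231) and (395,213). Look-alikes are the purple wheels' caps at (297,128) and (375,307), the grey wheel's cap at (148,199), and loose caps in the tray around (447,115). I choose the two with black tyres on wooden blocks. Scene view: the same two are at (295,204) and (211,170). Next I measure them and check in a close crop.

```bash
cat > h.py <<'E'
from bench import env
import cv2,numpy as np
def K(r):
    f=r['image'].shape[0]/2/np.tan(np.radians(r['fov_y']/2)); return np.array([[f,0,r['cx']],[0,f,r['cy']],[0,0,1]])
def ray(r,p):
    u=cv2.undistortPoints(np.array([[p]],float),K(r),np.array(r['distortion']))[0,0]
    T=np.array(r['world_to_cam']);R=T[:3,:3]
    return -R.T@T[:3,3], R.T@np.array([u[0],u[1],1])
def onz(r,p,z):
    o,d=ray(r,p);return o+d*(z-o[2])/d[2]
def tri(a,b):
    (o,d),(q,e)=a,b
    t=np.linalg.lstsq(np.c_[d,-e],q-o,rcond=None)[0]
    x,y=o+d*t[0],q+e*t[1]; return (x+y)/2,np.linalg.norm(x-y)
def face(r,p,w,vmin):
    "centroid of the bright yellow flat top near p"
    h=cv2.cvtColor(r['image'],cv2.COLOR_RGB2HSV)
    m=cv2.inRange(h,(19,90,vmin),(32,255,255)); k=np.zeros_like(m);cv2.circle(k,p,w,255,-1);m&=k
    c=max(cv2.findContours(m,0,2)[0],key=cv2.contourArea);(x,y),ax,_=cv2.fitEllipse(cv2.convexHull(c));return (x,y),ax
E
python3 - <<'E'
from h import *
t=env.read_camera('top');s=env.read_camera('scene')
for n,a,b in(('A',(265,231),(296,202)),('B',(395,213),(211,168)),('C',(148,199),(366,267))):
    for v in (190,):
        try:
            pa,xa=face(t,a,16,v);pb,xb=face(s,b,12,v)
            print(n,pa,xa,pb,xb,onz(t,pa,.108),onz(s,pb,.108),tri(ray(t,pa),ray(s,pb)))
        except Exception as e: print(n,e, t['image'][a[1],a[0]],s['image'][b[1],b[0]])
c=cv2.resize(t['image'][160:280,110:430],None,fx=2.4,fy=2.4,interpolation=2)
d=cv2.resize(s['image'][140:310,170:410],None,fx=2.4,fy=2.4,interpolation=2)[:, :560]
d=np.pad(d,((0,0),(0,max(0,c.shape[1]-d.shape[1])),(0,0)))
cv2.imwrite('pics/crop1.png',np.vstack([c,d[:300]])[:,:,::-1])
E
```

```text
A (264.2723693847656, 228.60311889648438) (19.140371322631836, 20.21711540222168) (296.0482177734375, 198.92373657226562) (6.05760383605957, 10.079936027526855) [0.55335765 0.0261457  0.108     ] [0.54716424 0.02040239 0.108     ] (array([0.55329392, 0.02538833, 0.11627347]), np.float64(0.0011164303663154644))
B (395.17510986328125, 211.86428833007812) (16.879405975341797, 17.391141891479492) (209.1702117919922, 168.31915283203125) (2.660139322280884, 4.70402193069458) [ 0.5894145  -0.20912281  0.108     ] [ 0.59921909 -0.20506983  0.108     ] (array([ 0.59125073, -0.21290357,  0.0975378 ]), np.float64(0.0028419600140535293))
C (146.52682495117188, 198.65321350097656) (17.180992126464844, 19.373807907104492) (369.0, 264.0) (4.320493698120117, 7.4833149909973145) [0.60245423 0.24056372 0.108     ] [0.59689076 0.24123116 0.108     ] (array([0.60110709, 0.2408179 , 0.11233253]), np.float64(0.003490095075448137))
```

View pics/crop1.png

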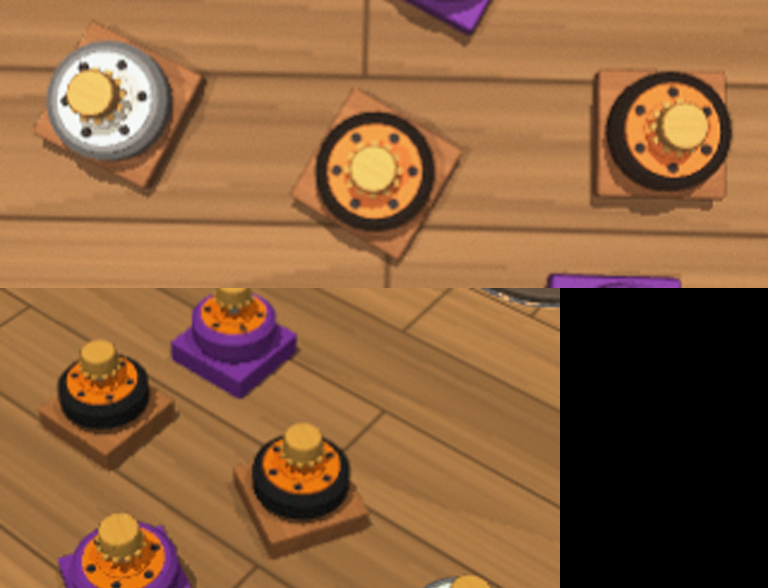

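The crop confirms both choices: black tyres on wooden blocks. The ellipse fits are loose by about 4 mm because side faces leak in. Reading the top faces by eye gives A at (265.8,230.8) and B at (395.4,212.9), so A≈(0.549,0.024) and B≈(0.588,-0.209), and the scene view agrees within a centimetre. Going to B with the hand shut, I'll refine with the wrist camera.

```bash
python3 -m handwheel '[[-1,[3.6,-1.5,0],0],[-1,[3.6,-1.5,0],0],[-1,[3.6,-1.5,0],0],[-1,[3.6,-1.5,0],0],[-1,[3.6,-1.5,0],0],[-1,[3.6,-1.5,0],0],[-1,[3.6,-1.5,0],0],[-1,[3.6,-1.5,0],0],[-1,[3.6,-1.5,0],0],[-1,[3.6,-1.5,0],0],[-1,[3.6,-1.5,0],0],[-1,[3.6,-1.5,0],0]]'
python3 -m handwheel '[[-1,[0,0,0],0],[-1,[0,0,0],0]]'
python3 - <<'E'
from h import *
t=env.read_camera('top');s=env.sense();w=env.read_camera('wrist')
print(s['ee_pos'],s['ee_rot'],s['t'],w['hand_eye'])
print(onz(t,(265.8,230.8),.108),onz(t,(395.4,212.9),.108),onz(t,(148,199),.108))
np.save('w1.npy',np.r_[s['ee_pos'],s['ee_rot']])
cv2.imwrite('pics/w1.png',w['image'][:,:,::-1])
E
```

```text
t: 1.2
ee_pos: [0.5834, -0.2113, 0.2313]
ee_rot: [0.975, 0.223, -0.0, 0.0]
force: [0.1, -0.4, 0.6]
finger_gap: -0.0004
t: 1.37
ee_pos: [0.5839, -0.2096, 0.2308]
ee_rot: [0.974, 0.226, 0.0, -0.001]
force: [-0.9, -1.4, -0.8]
finger_gap: -0.0002
[ 0.58264579 -0.21208648  0.23077519] [ 9.74586390e-01  2.24011488e-01 -4.44105663e-04 -1.59709623e-04] 1.4167 [[-2.57629014e-04 -9.64609376e-01 -2.63682926e-01  6.68567268e-02]
 [ 9.99999625e-01 -3.06223457e-05 -8.65017389e-04  1.36618127e-03]
 [ 8.26329294e-04 -2.63683050e-01  9.64609023e-01 -1.42880138e-01]
 [ 0.00000000e+00  0.00000000e+00  0.00000000e+00  1.00000000e+00]]
[0.5494652  0.02328271 0.108     ] [ 0.58754982 -0.20952859  0.108     ] [0.6018893  0.23788394 0.108     ]
```

View pics/w1.png

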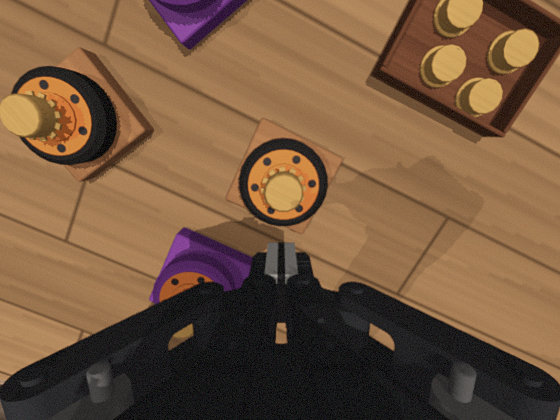

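The wrist view shows B's cap, black tyre on wood, with its top centre near (284,190). The shut fingertips are at (282,250), the purple look-alike is at lower left, and A's cap is at (25,115). I cast both pixels onto z=0.108.

```bash
cat >> h.py <<'E'
from scipy.spatial.transform import Rotation as Ro
def wr(w,s):
    M=np.eye(4);M[:3,:3]=Ro.from_quat(s[3:]).as_matrix();M[:3,3]=s[:3]
    return dict(w,world_to_cam=np.linalg.inv(M@np.array(w['hand_eye'])))
E
python3 - <<'E'
from h import *
s0=np.load('w1.npy');w=wr(env.read_camera('wrist'),s0);t=env.read_camera('top')
for p,q in(((284,190),(395.4,212.9)),((20,114),(265.8,230.8))):
    print(onz(w,p,.108),tri(ray(w,p),ray(t,q)))
g=onz(w,(284,190),.108)-s0[:3];print(Ro.from_quat(s0[3:]).inv().apply(g)*100,env.sense()['ee_pos'])
E
```

```text
[ 0.59428811 -0.21086514  0.108     ] (array([ 0.58987254, -0.21387883,  0.08695167]), np.float64(0.0020327156486401113))
[0.55531532 0.02084761 0.108     ] (array([0.55155065, 0.02440921, 0.10207573]), np.float64(0.004114059970345175))
[ 1.11046362  0.4047355  12.27643633] [ 0.58152332 -0.2145859   0.23118704]
```

```bash
python3 -m handwheel '[[-1,[0.9,0.1,3.0],0],[-1,[0,0,3.5],0],[-1,[0,0,3.5],0],[-1,[0,0,1.0],0],[-1,[0,0,0],0]]'
python3 - <<'E'
from h import *
s=env.sense();w=env.read_camera('wrist');n=env.read_camera('scene')['image'][140:300,150:330]
cv2.imwrite('pics/w2.png',np.hstack([w['image'][:,100:460],cv2.resize(n,(440,420))])[:,:,::-1])
print(s['t'],s['ee_pos'])
E
```

```text
t: 1.98
ee_pos: [0.5883, -0.2107, 0.1184]
ee_rot: [0.975, 0.222, -0.003, -0.001]
force: [-0.0, 0.4, 0.7]
finger_gap: 0.0002
1.9833 [ 0.5883324  -0.21068006  0.11841714]
```

View pics/w2.png

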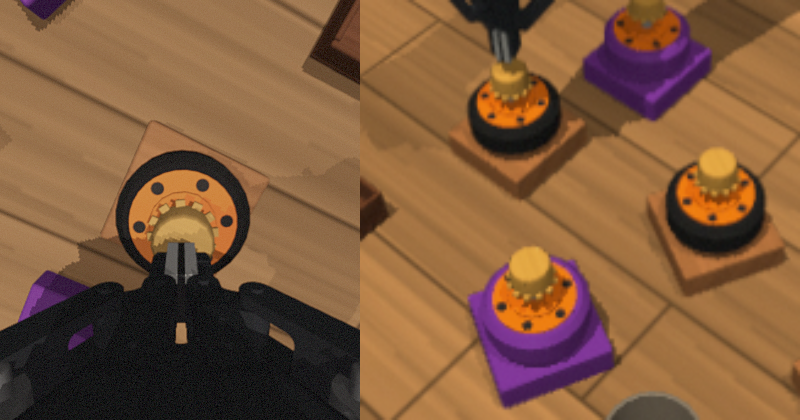

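The shut fingertips (wrist crop (182,250)) stand over B's cap, and the scene crop agrees at (505,60). Pressing down in steps.

```bash
python3 -m handwheel '[[-1,[0,0,0.8],0],[-1,[0,0,0.5],0],[-1,[0,0,0.4],0],[-1,[0,0,0.3],0],[-1,[0,0,0.3],0],[-1,[0,0,0.2],0],[-1,[0,0,0],0]]'
```

```text
t: 2.67
ee_pos: [0.5917, -0.2103, 0.0976]
ee_rot: [0.975, 0.223, 0.001, 0.001]
force: [-1.7, -0.6, 5.6]
finger_gap: 0.0002
```

```bash
python3 -m handwheel '[[-1,[0,0,0.2],0],[-1,[0,0,0],0]]'
```

```text
t: 2.83
ee_pos: [0.5917, -0.2103, 0.0957]
ee_rot: [0.975, 0.223, 0.001, 0.001]
force: [-0.6, -0.2, 6.9]
finger_gap: 0.0001
```

```bash
python3 -m handwheel '[[-1,[0,0,0.2],0],[-1,[0,0,0.2],0],[-1,[0,0,0],0]]'
```

```text
t: 3.08
ee_pos: [0.5918, -0.2103, 0.0921]
ee_rot: [0.975, 0.223, 0.001, 0.001]
force: [-2.5, -0.4, 10.1]
finger_gap: 0.0
```

```bash
python3 -m handwheel '[[-1,[0,0,0.2],0],[-1,[0,0,0.2],0],[-1,[0,0,0],0]]'
```

```text
t: 3.33
ee_pos: [0.592, -0.2104, 0.0919]
ee_rot: [0.975, 0.223, 0.001, 0.001]
force: [-14.3, 3.1, 38.0]
finger_gap: 0.0002
```

The hard stop is at 0.092 m and the force rose to 38 N, so B is home. Lifting and going to A.

```bash
python3 -m handwheel '[[-1,[0,0,-2.0],0],[-1,[0,0,-4.0],0],[-1,[0,0,-4.0],0],[-1,[0.92,-3.26,0],0],[-1,[0.92,-3.26,0],0],[-1,[0.92,-3.26,0],0],[-1,[0.92,-3.26,0],0],[-1,[0.92,-3.26,0],0],[-1,[0.92,-3.26,0],0],[-1,[0.92,-3.26,0],0],[-1,[0,0,0],0],[-1,[0,0,0],0]]'
python3 - <<'E'
from h import *
s=env.sense();w=env.read_camera('wrist');n=env.read_camera('scene')['image'][140:300,150:330]
np.save('w3.npy',np.r_[s['ee_pos'],s['ee_rot']])
cv2.imwrite('pics/w3.png',np.hstack([w['image'][:,100:460],cv2.resize(n,(440,420))])[:,:,::-1])
print(s['t'],s['ee_pos'],s['force'])
E
```

```text
t: 4.33
ee_pos: [0.5496, 0.0262, 0.1868]
ee_rot: [0.974, 0.225, 0.0, -0.0]
force: [0.0, -0.1, 0.8]
finger_gap: -0.0
4.3333 [0.54963626 0.02621137 0.1868363 ] [ 0.0053184  -0.13995087  0.81473421]
```

View pics/w3.png

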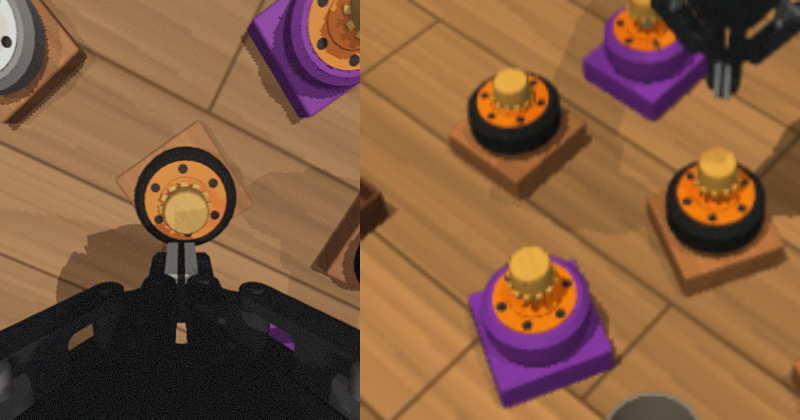

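B's cap now sits low on its hub (scene crop (510,90)). A's cap top is at full wrist pixel (285,212), straight ahead of the fingertips. A quick ray check, then I descend.

```bash
python3 - <<'E'
from h import *
s0=np.load('w3.npy');w=wr(env.read_camera('wrist'),s0)
g=onz(w,(285,212),.108);print(g,Ro.from_quat(s0[3:]).inv().apply(g-s0[:3])*100)
E
python3 -m handwheel '[[-1,[0.2,0.1,2.0],0],[-1,[0,0,3.0],0],[-1,[0,0,1.5],0],[-1,[0,0,0.5],0],[-1,[0,0,0.4],0],[-1,[0,0,0.3],0],[-1,[0,0,0.3],0],[-1,[0,0,0.3],0],[-1,[0,0,0.3],0],[-1,[0,0,0],0]]'
```

```text
[0.5542206  0.02353511 0.108     ] [0.28613351 0.4427289  7.88387814]
t: 5.32
ee_pos: [0.5529, 0.0233, 0.1015]
ee_rot: [0.975, 0.223, 0.001, 0.0]
force: [-0.4, -0.3, 2.5]
finger_gap: -0.0
```

```bash
python3 -m handwheel '[[-1,[0,0,0.3],0],[-1,[0,0,0.3],0],[-1,[0,0,0],0],[-1,[0,0,0],0]]'
```

```text
t: 5.65
ee_pos: [0.5529, 0.0232, 0.0955]
ee_rot: [0.975, 0.223, 0.001, 0.0]
force: [-1.1, -2.0, 6.3]
finger_gap: 0.0002
```

```bash
python3 -m handwheel '[[-1,[0,0,0.3],0],[-1,[0,0,0.2],0],[-1,[0,0,0],0],[-1,[0,0,0],0]]'
```

```text
t: 5.98
ee_pos: [0.553, 0.0232, 0.092]
ee_rot: [0.975, 0.223, 0.001, 0.001]
force: [-7.3, -1.9, 20.6]
finger_gap: 0.0002
```

```bash
python3 -m handwheel '[[-1,[0,0,0.2],0],[-1,[0,0,0],0],[-1,[0,0,0],0]]'
```

```text
t: 6.23
ee_pos: [0.5532, 0.0232, 0.0919]
ee_rot: [0.975, 0.223, 0.002, 0.001]
force: [-12.7, -1.5, 38.4]
finger_gap: 0.0003
```

Hard stop at 0.092 m with force rising to 38 N, so A is home. Lifting straight up and checking.

```bash
python3 -m handwheel '[[-1,[0,0,-2],0],[-1,[0,0,-4],0],[-1,[0,0,-4],0],[-1,[0,0,-4],0],[-1,[-4,0,0],0],[-1,[-4,0,0],0],[-1,[-4,0,0],0],[-1,[-4,0,0],0],[-1,[0,0,0],0],[-1,[0,0,0],0],[-1,[0,0,0],0],[-1,[0,0,0],0]]'
python3 - <<'E'
from h import *
n=env.read_camera('scene')['image'][140:340,160:420]
cv2.imwrite('pics/end.png',cv2.resize(n,(780,600))[:,:,::-1])
E
```

```text
t: 7.23
ee_pos: [0.4091, -0.0455, 0.2278]
ee_rot: [0.975, 0.223, 0.001, 0.0]
force: [-0.5, 0.7, 0.2]
finger_gap: 0.0
```

View pics/end.png

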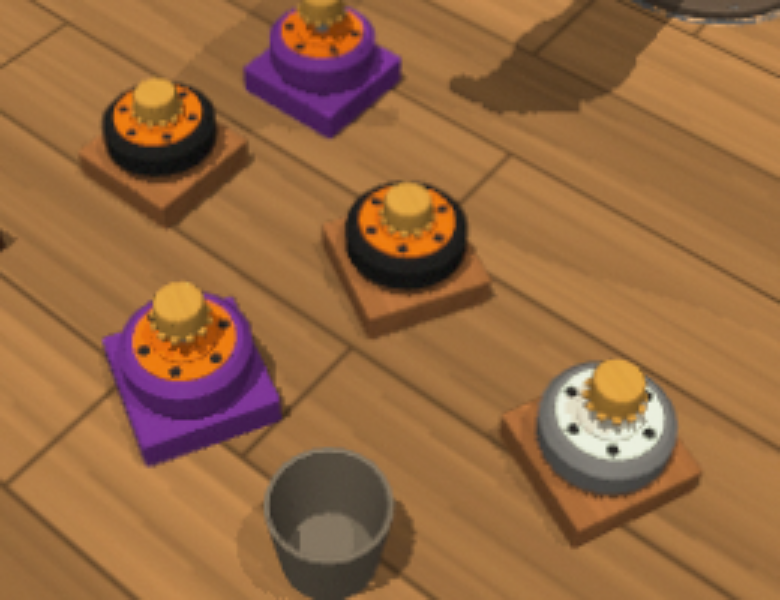

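Both black-tyred caps sit low on their hubs at (157,100) and (408,210). The grey wheel's cap at (618,390) and the purple ones stand proud, and the pot at (328,520) is in place.

```bash
python3 -c "
from bench import env
print(env.sign_off())"
```

```text
the job is handed in; nothing more can be done
None
```

I pressed the caps of both black-tyred, orange-centred wheels home with shut fingertips and handed the job in at about 7.3 s.

- **Pressed caps:** each press ended at a hard stop with the TCP at 0.092 m, where the force rose to about 38 N.
- **Final picture:** both caps sit low on their hubs. By eye, the grey wheel's cap still stands proud and the clay pot has not moved, but I did not measure either one afterwards. The arm was clear of everything, with about 0 N on the tool.
- **Disagreements:** the first cap positions differed by 5–10 mm between cameras, from loose pixel picks. I aimed B between its two estimates, and the fingertips were seen over the cap. A went 2–3 mm off its first between-camera estimate after a wrist view from above it. While the caps were sliding, the wrist force read about 2–10 N, mostly below the 10–13 N expected.

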